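# Release the clamp and hook out the drying-cabinet tray

### The job

Take the hook tool from its stand and use it to push the clamp handle on the drying cabinet towards the back of the cabinet, over its dead point, until the clamp snaps open. Then hook the tool's down-turned end into the finger hole of the tray and draw the tray fully out, with the tin in it staying upright, and lay the tool back in its stand as you found it. Only the hook tool may touch the cabinet, its clamp and its tray, never the gripper or arm, and leave the other things on the bench alone.

Things in the scene. Friction and masses are not known exactly. Their poses are not given: they have to be found in the camera images.
- hook_tool: Loose 140 g hook tool: dark wooden handle 120 long x 22 wide x 26 tall, then a straight 8 mm steel rod on its centre line, bent square down at its end. Origin at the handle's very centre; x along the handle to the rod, z up. The bent-down end is at x = 115, 8 mm thick, reaching 45 below the centre line. Balances about 20 mm ahead of the origin. Starts level in its stand, bent end hanging free.
- hook_tip (a point): Lower end of the hook tool's bent-down steel end, on its axis (115 mm ahead of and 45 mm below hook_tool).
- hook_stand: Fixed stand left or right of the cabinet, origin under its base plate (130 x 70 x 8). Uprights 12 thick at x = -43 and +43 carry the handle's underside at height 60, between prongs 38 mm apart (along y) that rise to 76. The 74 mm between the uprights is free for gripping the handle's middle from above. Tool at home: hook_tool at stand x, y, z = 0, 0, 73 mm, same heading.
- cabinet: Fixed low drying cabinet, 200 deep x 170 wide x 84 high, on the bench; on its roof a round gauge 10 mm high. Origin at bench height under the middle of its front face; the body runs from there to +x, -x is the direction in which the tray comes out, towards the robot. Clamp on its +y side (left as seen from the robot).
- tray (a joint): Metres the metal tray is out: 0 shut, 0.095 its stop. Slides along cabinet -x, about 2 N friction, stays where left. Front panel 164 wide, 22 to 62 mm above the bench. In front of its middle a level tab 50 (x) x 60 (y) x 6 thick, its top 45 mm above the bench, has an upright through-hole of 26 mm diameter. The shut clamp blocks the tray after about 2 mm.
- tray_hole (a point): Centre of the finger hole at the tab's top face; moves with the tray. Shut, it lies 33 mm in front of the cabinet's origin, 45 mm up. Under the tab there is free space down to the bench.
- clamp (a joint): Angle (rad) of the over-centre clamp lever: 0 shut (leaning 0.6 from upright towards the robot), 1.2 open (leaning as far the other way). Springs to the nearer end; dead point 0.6 (upright). Turns about cabinet y. Needs up to about 6 N at the grip. Its 50 mm claw bar lies in front of the tray panel when shut, and lifts clear when open.
- clamp_grip (a point): Middle of the clamp lever's black T-grip: round bar 12 mm thick, 60 mm long along the cabinet's y, 105 mm from the pivot.
- clamp_pivot (a point): Pivot of the clamp lever, on the cabinet's +y side: 11.5 mm behind the front face, 100 mm to +y, 58 mm above the bench.
- tin: Loose flat round dark metal tin, 52 mm diameter, 20 high, 60 g, origin under its centre; stands in the front part of the tray (tray floor 30 mm above the bench), inside the cabinet at the start.
- driver_stand: Bystander: round black stand 86 mm diameter with small screwdrivers standing in it, 125 high, loose, origin under its centre; on the side opposite to the hook stand.
- blower: Bystander: reddish rubber-like blower bulb, 68 mm diameter, 95 high, loose, origin under its centre.
- loupe: Bystander: black eyeglass loupe, 52 mm diameter, 44 high, loose, origin under its centre.
Mind the look-alikes: they are no part of the job. Several things have the shape of the hook_tool; the one meant has the colours described above.

How it is judged:
By the outcome, as a careful person would: the job done as asked, in the order asked, and still so for the second after the job is handed in, with the robot touching nothing.
It also fails if it takes over 58 s, if anything falls off the work surface, if the arm or the gripper's body presses on something with over 40 N, if the wrist force passes 120 N, or if a joint passes its speed limit or range.

### The arm

A 6-joint arm with a two-finger parallel gripper is mounted at the origin on the work surface. World frame = base frame: x ahead of the robot, y to its left, z up, the work surface at z = 0. Lengths are in mm, angles in rad, forces in N, time in s.
With the tool pointing down it reaches from about 350 to 975 mm from the base axis. Payload 7.1 kg.
Tool frame: the origin (TCP) lies on the centre line of the jaws, within the pads' length; the fingertips stand 14 mm ahead of it and the grasp point (between the pads) lies 5 mm behind it; z points along the fingers, y is the direction in which the jaws open and shut (so a half turn about z gives the same grasp; the last joint's range is limited). The gripper opens to 88 mm and grips with 3 to 60 N. Pads are 20 mm wide; open, the fingers measure 115 mm over their backs; the gripper's body (75 mm by 178 mm) begins 61 mm behind the grasp point.
Start: joints at [-1.14, 0.423, 1.63, -0, 1.089, -0.019], TCP at [271.755, -562.809, 236.675] pointing down, gripper open.
Joint ranges: [-3, 3], [-0.9, 2.11], [0.09, 2.58], [-1.31, 4.45], [0.11, 2.69], [-2.54, 2.54]. Speed limits (rad/s): [2.39, 2.39, 3.01, 3.14, 3.14, 3.14].

### API

Orientations are given as a unit quaternion [x, y, z, w].
In Python, from workcell import manip, grab_frame, models gives the robot as it stands. The module is installed in compiled form; this text tells all that it offers.
- The arm moves only by the tool arm_command, never from a script. Its argument "targets" is a list of rows, each a list of 2 entries, a list of its own where there are three numbers: the shift along the tool's x, y, z in mm, then the turn about the tool's z in degrees. In form: [[[tx, ty, tz], yaw], ...]. A call has 1 to 10 rows; each row is the pose to reach, as a shift and turn from the pose measured when the call began, along the tool's axes at that moment; what a row does not reach only later rows make up. A row lasts 1/10 s, in which the tool goes at most 50 mm and 8.59 degrees, less where a joint would pass 70% of its speed; a pose out of reach is approached as far as the arm can. A call with a gripper value outside its range is refused whole. "gripper" is the closure, from -1 (fully open) to 1 (shut), set as the call begins (left out, the last holds). The fingers move at their own pace and stop on an object; the grip force is fixed at half the most. Time passes only in rows, so rows that repeat a pose let the fingers close. It gives the time, the measured TCP pose, the force and the opening at its end, in the units of the state.
- manip.observe(): the state, without advancing time (a new reading comes with each control period).
- grab_frame(name): name is "scene" or "top" or "wrist"; returns a dict with "frame" (384x512x3 uint8, blue, green, red), "intrinsics" (3x3 intrinsics, pixels), "D" ([k1, k2, p1, p2, k3] as OpenCV has them; the pictures are not rectified), "view" (4x4, takes a point from world to camera coordinates); the wrist camera has in their place "hand_eye" (4x4, takes a point from camera to tool coordinates, whose origin is the TCP and whose axes are the flange's). Camera axes: x right, y up, looking along -z (the intrinsics and any distortion apply to the point x, -y, -z); pixel columns grow to the right and rows downward; lengths in mm; the calibration is good to about 2 mm. A picture is of the moment at which its call begins: read the wrist's pose just before it. There is no depth.
- manip.finish_job(): hands the job in, once; it reports no verdict.
Trained networks look in a picture, given as the dict that the camera call returned (one of the last four; its "shot" number tells which), for a name from the list of things; names that differ only in an ending like _2 or _b are one class to them, and where a whole thing is asked for, a point or a joint stands for the part that bears it (a point fixed in the world has none). Each returns a list of dicts, best first, with "confidence" (0 to 1); they miss things now and then, are a little off and sometimes report something else, mostly with a low value. They report only what shows in the picture. A call takes as long as a camera call. They do not tell look-alikes from the thing itself.
- models.regions_of(query, picture): "mask" (384x512 bool, what is visible of it).
- models.pinpoint(query, picture): "xyz" ([x, y, z] in mm, in world coordinates, good to about 4 mm: a listed point, or the origin of a listed thing).
The state is a dict: "time": time; "joint_pos": joint angles; "dq": joint speeds; "effort": joint torques, N m; "tool_pos": TCP position; "eef_rot": TCP orientation; "wrist_force": force on the tool from outside, world axes, zero at the start; "wrist_torque": the same for the moment, N m; "grip_width": finger opening in mm.
Only numpy, scipy, OpenCV 4.12 (cv2) and the standard library are available. Lean on these libraries where they do the work, as an engineer would, in place of code of your own. Each camera call takes 0.05 s, during which the arm holds its last target. There are 200 camera calls.

## Working session

There is one attempt and no reset: what is moved stays moved. The work goes in short steps, Python scripts to look and compute and a tool call to move; the robot and the scene stay as the last step left them, time stands still between calls to the robot, and variables do not carry over. Pictures are saved under pics/ and viewed, on a budget of 10 in all, crops included, one or two more only if the job needs it, and the job is handed in when it is done.

Besides the shell and the picture viewer there is one more tool, called after "Request:" as name(argument=value, ...) on one line, values as JSON. arm_command: Moves the arm, as the interface text tells. Its arguments: {"type":"object","properties":{"targets":{"type":"array","items":{"type":"array"}},"gripper":{"type":"number"}},"required":["targets"]}

```bash
mkdir -p pics
cat > h.py <<'E'
from workcell import manip, grab_frame, models
import numpy as np, cv2
def look(n,save=None):
    p=grab_frame(n)
    if save: cv2.imwrite('pics/'+save,p['frame'])
    return p
def pp(p,names):
    for n in names:
        for r in models.pinpoint(n,p)[:4]: print(n,np.round(r['xyz'],1),round(r['confidence'],2))
def ray(p,u,v,z):
    q=cv2.undistortPoints(np.array([[[u,v]]],float),p['intrinsics'],np.array(p['D']))[0,0]
    V=np.array(p['view']);R=V[:3,:3];c=-R.T@V[:3,3];d=R.T@np.array([q[0],-q[1],-1]);return c+d*(z-c[2])/d[2]
E
python3 - <<'E'
from h import *
s=manip.observe();print({k:np.round(v,3) for k,v in s.items()})
a=look('scene','s1.png');b=look('top','t1.png')
N=['hook_tool','hook_tip','hook_stand','cabinet','tray_hole','clamp_grip','clamp_pivot','tin','driver_stand','blower','loupe']
print('scene');pp(a,N);print('top');pp(b,N)
E
```

```text
{'time': np.float64(0.0), 'joint_pos': array([-1.14 ,  0.424,  1.631,  0.   ,  1.089, -0.019]), 'dq': array([ 0.   , -0.001,  0.001, -0.001,  0.   , -0.   ]), 'effort': array([ 1.0000e-03, -5.4463e+01, -2.7366e+01,  6.4000e-02,  2.3000e-02,
       -0.0000e+00]), 'tool_pos': array([ 271.546, -562.331,  235.887]), 'eef_rot': array([ 0.975,  0.223, -0.   , -0.001]), 'wrist_force': array([-1.134,  0.146, -0.218]), 'wrist_torque': array([0.017, 0.038, 0.015]), 'grip_width': np.float64(87.939)}
scene
hook_tool [408.2 735.3  12. ] 0.86
hook_tool [255.8 315.5   6. ] 0.78
hook_tool [464.4 434.8  12.2] 0.69
hook_tool [460.  269.1  72.7] 0.67
hook_tip [510.2 672.1   5.7] 0.66
hook_tip [340.  466.3   6.5] 0.56
hook_tip [267.2 188.6  12.6] 0.54
hook_tip [579.8 269.3  27.7] 0.47
hook_stand [453.7 273.6  -0.9] 0.96
cabinet [695.7 -58.2  -1.6] 0.57
tray_hole [663.  -54.6  45.5] 0.5
clamp_grip [659.6  50.6 143.2] 0.59
clamp_pivot [715.9  42.6  56.4] 0.68
driver_stand [ 415.2 -291.7   -2.6] 0.81
blower [ 641.8 -285.2    0.7] 0.86
loupe [648.  274.3  -2.8] 0.8
loupe [658.3  49.4 141.4] 0.46
top
hook_tool [260.4 317.1  13.9] 0.86
hook_tool [404.8 734.4  13.2] 0.76
hook_tool [463.2 270.8  71.6] 0.71
hook_tool [459.4 432.9   9.1] 0.6
hook_tip [512.9 669.3  10.3] 0.79
hook_tip [259.  189.6   8.8] 0.74
hook_tip [342.5 473.1   5.9] 0.56
hook_stand [461.1 273.6   6.1] 0.68
cabinet [697.7 -53.7   0.9] 0.67
cabinet [457.  269.9   3.8] 0.66
cabinet [647.9 272.3   1.6] 0.41
tray_hole [663.4 -53.2  41.9] 0.61
clamp_grip [656.8  50.2 142.9] 0.67
clamp_pivot [717.4  44.1  59.1] 0.96
driver_stand [ 414.1 -288.8   -3.4] 0.66
blower [ 648.8 -276.9    2.8] 0.5
loupe [646.9 271.2   1.7] 0.69
```

View pics/s1.png

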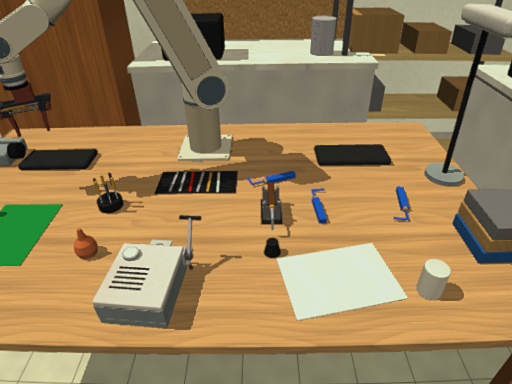

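View pics/t1.png

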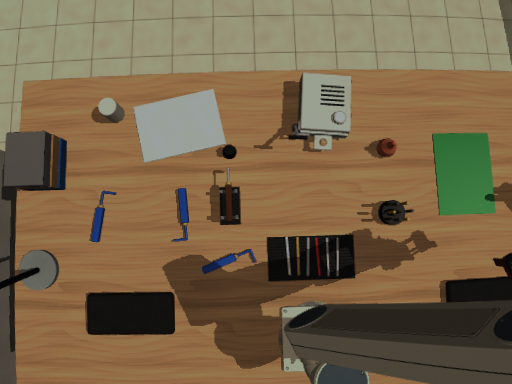

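The real tool (dark wood) is in the stand at about (460, 270), at top-view pixels (229,195), and it heads roughly +x. The blue ones are look-alikes. The cabinet origin is near (697, -56) with a yaw of about -5°. Next I move above the stand for a closer look.

```bash
cat >> h.py <<'E'
from scipy.spatial.transform import Rotation as Ro
def go(x,y,z,head):
    s=manip.observe();R=Ro.from_quat(s['eef_rot']).as_matrix();d=R.T@(np.array([x,y,z])-s['tool_pos'])
    h=np.degrees(np.arctan2(R[1,0],R[0,0]));print('at',np.round(s['tool_pos'],1),'head',round(h,2),'axis',np.round(R[:,2],3),'F',np.round(s['wrist_force'],1),'w',round(s['grip_width'],1),'t',s['time'],'q6',round(s['joint_pos'][5],2));print('shift',np.round(d,1),'yaw',round((h-head+180)%360-180,1))
def wv(p,s):
    T=np.eye(4);T[:3,:3]=Ro.from_quat(s['eef_rot']).as_matrix();T[:3,3]=s['tool_pos'];p=dict(p);p['view']=np.linalg.inv(T@np.array(p['hand_eye']));return p
E
python3 - <<'E'
from h import *
go(430,270,250,0)
print(np.round(grab_frame('wrist')['hand_eye'],2))
E
```

```text
at [ 271.8 -562.8  236.7] head 25.77 axis [-0. -0. -1.] F [ 0.2 -0.8  0. ] w 88.1 t 1.2 q6 -0.02
shift [ 504.6 -681.2  -13.3] yaw 25.8
[[  -0.      0.97    0.26   71.11]
 [   1.      0.      0.     -0.92]
 [   0.      0.26   -0.97 -147.49]
 [   0.      0.      0.      1.  ]]
```

Request:
arm_command(targets=[[[505,-681,-13],25.8],[[505,-681,-13],25.8],[[505,-681,-13],25.8],[[505,-681,-13],25.8],[[505,-681,-13],25.8],[[505,-681,-13],25.8],[[505,-681,-13],25.8],[[505,-681,-13],25.8],[[505,-681,-13],25.8],[[505,-681,-13],25.8]])

```text
time: 2.25
tool_pos: [365.4, -69.9, 244.8]
eef_rot: [1.0, -0.001, 0.001, 0.0]
wrist_force: [1.4, -0.8, 0.8]
grip_width: 87.9
```

Run:
```python
from h import *
go(440,270,250,0)
```

```text
at [365.4 -69.9 244.8] head -0.06 axis [ 0.001 -0.    -1.   ] F [ 1.4 -0.8  0.8] w 87.9 t 2.25 q6 1.35
shift [  74.2 -340.    -5.2] yaw -0.1
```

Request:
arm_command(targets=[[[75,-340,-5],0],[[75,-340,-5],0],[[75,-340,-5],0],[[75,-340,-5],0],[[75,-340,-5],0],[[75,-340,-5],0],[[75,-340,-5],0],[[75,-340,-5],0],[[75,-340,-5],0]])

```text
time: 3.15
tool_pos: [440.4, 270.8, 249.4]
eef_rot: [1.0, 0.001, 0.0, 0.0]
wrist_force: [-0.6, -1.4, 0.3]
grip_width: 87.6
```

Run:
```python
from h import *
s=manip.observe();p=wv(look('wrist','w1.png'),s)
pp(p,['hook_tool','hook_tip','hook_stand'])
for r in models.regions_of('hook_tool',p)[:2]:
    m=r['mask'];v,u=np.nonzero(m);print(r['confidence'],m.sum(),u.min(),u.max(),v.min(),v.max())
    pts=np.array([ray(p,a,b,86)[:2] for a,b in zip(u[::7],v[::7])]);c=pts.mean(0);w=np.linalg.svd(pts-c,full_matrices=False)[2][0];print(c,np.degrees(np.arctan2(w[1],w[0])))
go(460,270,150,0)
```

```text
hook_tool [462.5 434.8  11.4] 0.73
hook_tool [265.2 317.9  12.2] 0.65
hook_tool [464.3 273.2  74.5] 0.62
hook_tip [261.  190.4  12.2] 0.9
hook_tip [340.4 472.7  10.7] 0.88
hook_stand [456.8 273.    1.6] 0.68
0.94 637 228 305 259 278
[330.22871928 257.9029679 ] -80.9743755628467
0.83 2310 121 156 112 237
[458.93040731 404.37913193] -178.93398038178037
at [440.6 268.8 249.9] head -0.15 axis [ 0.001 -0.    -1.   ] F [-0.4 -0.8  0.6] w 87.6 t 3.4 q6 2.1
shift [19.2 -1.3 99.9] yaw -0.2
```

View pics/w1.png

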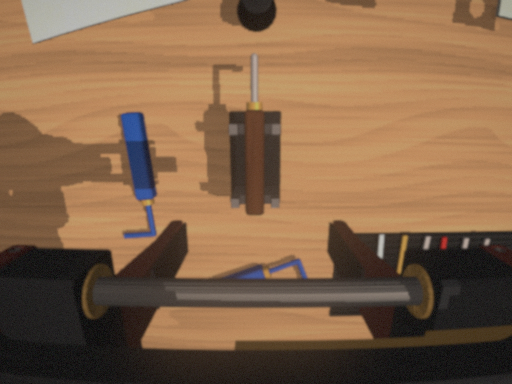

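The wooden tool runs from pixel (255,213) at the handle's rear to (255,110) at its front, with the rod end at (254,56). I convert these.

Run:
```python
from h import *
s=manip.observe();p=wv(look('wrist'),s)
im=p['frame'].astype(int)
# wood: red-ish dark inside ROI
roi=im[100:220,236:276];w=(roi[...,2]-roi[...,0]>25)&(roi[...,2]<130)&(roi.sum(2)<260)
v,u=np.nonzero(w);v+=100;u+=236
pts=[]
for r in range(118,210,6):
    k=u[v==r]
    if len(k)>4: a=ray(p,k.min()-.5,r,86);b=ray(p,k.max()+.5,r,86);pts.append([*(a[:2]+b[:2])/2,a[1]-b[1]])
pts=np.array(pts);print(np.round(pts,1));f=np.polyfit(pts[:,0],pts[:,1],1);print('heading',np.degrees(np.arctan(f[0])),'y@460',np.polyval(f,460))
for a in [(255,213,86),(255,110,86),(255,102,77),(254,56,77)]: print(np.round(ray(p,*a),1))
```

```text
[[512.5 275.1  22.5]
 [506.3 275.2  22.6]
 [499.9 275.2  22.7]
 [493.5 275.3  22.8]
 [487.  275.3  22.9]
 [480.5 271.   31.8]
 [473.9 275.4  23.2]
 [467.3 274.9  24.4]
 [460.6 275.   22.3]
 [453.8 267.7  37. ]
 [446.9 267.8  37.2]
 [440.  270.   41.9]
 [433.  270.1  33. ]
 [425.9 268.4  36.6]
 [418.8 273.   34.6]
 [411.5 274.8  19.7]]
heading 2.88182115997826 y@460 272.59879949514425
[405.4 272.5  86. ]
[520.8 271.9  86. ]
[529.6 271.9  77. ]
[576.7 272.7  77. ]
```

Run:
```python
from h import *
go(463,273.5,68,0)
```

```text
at [440.7 268.9 250. ] head -0.15 axis [ 0.001 -0.    -1.   ] F [-0.2  0.2 -0. ] w 88.0 t 3.45 q6 2.1
shift [ 22.   -4.7 182. ] yaw -0.2
```

Request:
arm_command(targets=[[[22,-4.7,40],0],[[22,-4.7,80],0],[[22,-4.7,115],0],[[22,-4.7,145],0],[[22,-4.7,165],0],[[22,-4.7,177],0],[[22,-4.7,182],0],[[22,-4.7,182],0],[[22,-4.7,182],0]], gripper=-1)

```text
time: 4.35
tool_pos: [463.7, 273.7, 69.0]
eef_rot: [1.0, -0.001, 0.001, -0.0]
wrist_force: [0.4, 0.6, -0.2]
grip_width: 87.8
```

Run:
```python
from h import *
go(463,273.5,68,0)
s=manip.observe();p=wv(look('wrist','w2.png'),s)
```

```text
at [463.7 273.7  69. ] head -0.16 axis [ 0.003  0.    -1.   ] F [ 0.4  0.6 -0.2] w 87.8 t 4.35 q6 2.09
shift [-0.7  0.2  1. ] yaw -0.2
```

View pics/w2.png

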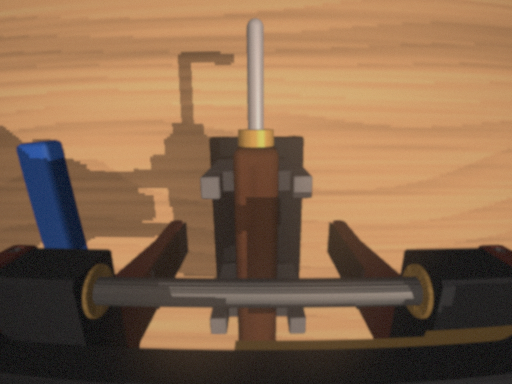

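The handle (column 256) is centred between the fingers (187 and 329) and the prongs straddle it evenly. I close the gripper.

Request:
arm_command(targets=[[[0,0,0],0],[[0,0,0],0],[[0,0,0],0],[[0,0,0],0],[[0,0,0],0],[[0,0,0],0],[[0,0,0],0],[[0,0,0],0]], gripper=1)

```text
time: 5.2
tool_pos: [463.7, 273.8, 69.0]
eef_rot: [1.0, -0.001, 0.001, -0.0]
wrist_force: [0.5, -0.2, -0.6]
grip_width: 27.5
```

Request:
arm_command(targets=[[[0,0,-10],0],[[0,0,-30],0],[[0,0,-60],0],[[0,0,-95],0],[[0,0,-130],0],[[0,0,-130],0]])

```text
time: 5.8
tool_pos: [465.8, 275.1, 204.2]
eef_rot: [1.0, -0.001, 0.005, -0.002]
wrist_force: [-0.1, -0.6, -0.6]
grip_width: 21.9
```

Run:
```python
from h import *
go(500,70,196,-5)
a=look('scene');b=look('top')
for p in(a,b): pp(p,['hook_tip','clamp_grip','clamp_pivot','cabinet','tray_hole'])
s=manip.observe();p=wv(look('wrist','w3.png'),s);pp(p,['hook_tip','hook_tool'])
```

```text
at [465.8 275.1 204.2] head -0.16 axis [ 0.011  0.005 -1.   ] F [-0.1 -0.6 -0.6] w 21.9 t 5.8 q6 2.09
shift [ 34.7 205.    7.5] yaw 4.8
hook_tip [342.4 467.2   8.7] 0.74
hook_tip [509.3 674.8   5.6] 0.6
hook_tip [580.7 272.6 156.7] 0.54
hook_tip [261.7 191.2  11. ] 0.53
clamp_grip [656.   51.6 142.1] 0.58
clamp_pivot [715.7  42.1  55.4] 0.6
cabinet [693.9 -56.2   2.7] 0.63
tray_hole [663.8 -53.3  43.4] 0.61
hook_tip [344.  469.3   9.6] 0.93
hook_tip [509.9 672.8  12.8] 0.67
clamp_grip [655.4  47.1 142. ] 0.5
clamp_pivot [718.3  42.1  57.4] 0.92
cabinet [700.5 -55.4   3.2] 0.82
tray_hole [664.9 -53.   44. ] 0.83
hook_tip [343.1 470.6  11. ] 0.78
hook_tool [465.6 434.5  11.5] 0.83
hook_tool [462.7 268.  199.9] 0.75
hook_tool [264.1 317.3  11. ] 0.59
```

View pics/w3.png

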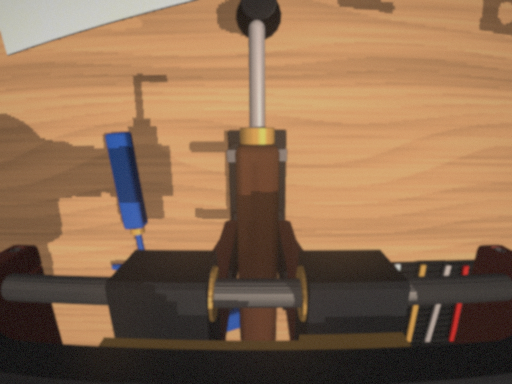

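The tool is held level, with the grip width at 21.9 = handle width, and it sits roughly 6 mm lower in the jaws than planned because the fingers closed during the lift. From the network averages the cabinet is at about (697, -56), yaw about -5°, with the grip at (657, 50, 143). I go to the pre-push pose.

Run:
```python
from h import *
go(507.5,63,175,-5)
```

```text
at [463.3 273.7 198.9] head -0.16 axis [ 0.003  0.    -1.   ] F [ 0.8  0.7 -1.5] w 22.1 t 6.55 q6 2.09
shift [ 44.7 210.6  23.9] yaw 4.8
```

Request:
arm_command(targets=[[[10,30,5],1],[[20,70,10],2],[[30,110,15],3],[[38,150,20],4],[[42,180,24],4.8],[[44,200,25],4.8],[[45,210,25],4.8],[[45,211,25],4.8],[[45,211,25],4.8],[[45,211,25],4.8]])

```text
time: 7.55
tool_pos: [507.8, 63.5, 174.1]
eef_rot: [0.999, -0.043, 0.002, -0.0]
wrist_force: [0.0, 0.5, -0.2]
grip_width: 21.9
```

Run:
```python
from h import *
go(507.5,63,175,-5)
s=manip.observe();p=wv(look('wrist','w4.png'),s);pp(p,['hook_tip','clamp_grip','clamp_pivot','tray_hole','cabinet'])
p=look('scene','s4.png');pp(p,['hook_tip','clamp_grip'])
a=cv2.imread('pics/w4.png');b=cv2.resize(cv2.imread('pics/s4.png')[190:300,90:260],None,fx=3,fy=3,interpolation=cv2.INTER_CUBIC)
cv2.imwrite('pics/c4.png',b)
```

```text
at [507.8  63.5 174.1] head -4.9 axis [ 0.003  0.001 -1.   ] F [ 0.   0.5 -0.2] w 21.9 t 7.55 q6 1.76
shift [-0.3  0.5 -0.9] yaw 0.1
hook_tip [458.2 271.4   0.8] 0.64
tray_hole [665.  -53.6  43.4] 0.89
hook_tip [510.8 676.3   7.5] 0.84
hook_tip [262.5 187.7  12.2] 0.76
hook_tip [341.6 467.1  10.1] 0.73
hook_tip [624.   53.8 126.6] 0.64
clamp_grip [657.7  52.5 145.4] 0.8
clamp_grip [715.   46.7  54.1] 0.18
```

View pics/w4.png

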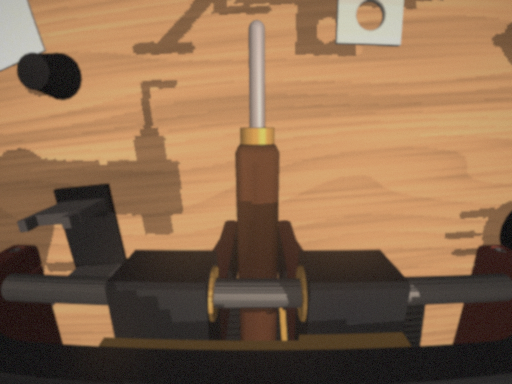

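View pics/c4.png

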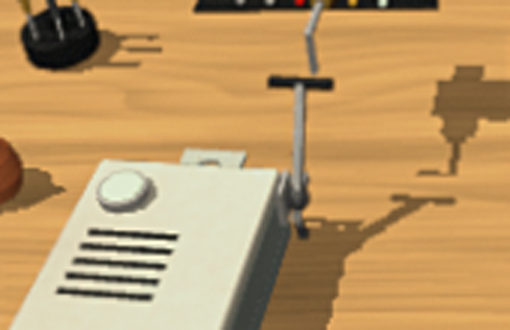

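The hook end stands just robot-side of the black T-bar (crop about (313,60) against bar (300,83)), with its height overlapping the bar. The wrist view shows the tool straight in the jaws. I push.

Request:
arm_command(targets=[[[10,0,0],0],[[20,0,0],0],[[30,0,0],0],[[40,0,0],0],[[50,0,0],0],[[60,0,0],0],[[70,0,0],0],[[78,0,0],0],[[86,0,0],0],[[94,0,0],0]])

```text
time: 9.0
tool_pos: [602.5, 54.5, 174.1]
eef_rot: [0.999, -0.043, 0.002, -0.0]
wrist_force: [0.5, 0.6, -0.7]
grip_width: 21.8
```

Run:
```python
from h import *
go(507.5,63,175,-5)
p=look('scene','s5.png');pp(p,['hook_tip','clamp_grip'])
b=cv2.resize(cv2.imread('pics/s5.png')[190:300,90:260],None,fx=3,fy=3,interpolation=cv2.INTER_CUBIC)
cv2.imwrite('pics/c5.png',b)
```

```text
at [602.5  54.5 174.1] head -4.95 axis [ 0.003  0.    -1.   ] F [ 0.5  0.6 -0.7] w 21.8 t 9.0 q6 1.73
shift [-95.3  -0.3  -1.2] yaw 0.0
hook_tip [264.6 191.1   8.8] 0.8
hook_tip [716.3  41.  128.3] 0.75
hook_tip [511.1 672.6   5. ] 0.73
hook_tip [340.8 471.   10.8] 0.65
clamp_grip [731.   46.9 161.9] 0.5
```

Request:
arm_command(targets=[[[5,0,0],0],[[10,0,0],0],[[15,0,0],0],[[15,0,0],0]])

```text
time: 9.55
tool_pos: [618.1, 53.2, 174.4]
eef_rot: [0.999, -0.043, 0.002, -0.0]
wrist_force: [0.1, -0.2, -0.1]
grip_width: 22.5
```

Run:
```python
from h import *
go(507.5,63,175,-5)
p=look('scene','s5.png');pp(p,['hook_tip','clamp_grip','tray_hole'])
b=cv2.resize(cv2.imread('pics/s5.png')[190:300,90:260],None,fx=3,fy=3,interpolation=cv2.INTER_CUBIC)
cv2.imwrite('pics/c5.png',b)
```

```text
at [618.1  53.2 174.4] head -4.96 axis [ 0.005  0.001 -1.   ] F [ 0.1 -0.2 -0.1] w 22.5 t 9.55 q6 1.72
shift [-111.    -0.2   -1.1] yaw 0.0
hook_tip [342.7 467.2   9.6] 0.78
hook_tip [508.3 672.9   6. ] 0.77
hook_tip [733.8  42.4 130.4] 0.59
hook_tip [262.6 190.7  11.4] 0.54
clamp_grip [776.9  42.  142.5] 0.59
clamp_grip [ 4.187e+02 -2.936e+02 -3.000e-01] 0.19
tray_hole [663.  -53.6  43.3] 0.49
```

View pics/c5.png

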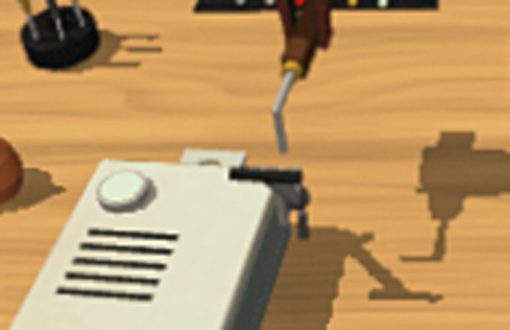

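The clamp is open: the grip reads (777, 42, 142.5), which matches the open geometry, and the T-bar now leans back over the cabinet side. I back off and go above the hole.

Run:
```python
from h import *
go(549.4,-43.4,125,-5)
```

```text
at [617.   53.2 174.2] head -4.96 axis [ 0.003  0.001 -1.   ] F [-0.5 -0.3 -0.9] w 21.9 t 9.75 q6 1.72
shift [-59.1 102.2  48.9] yaw 0.0
```

Request:
arm_command(targets=[[[-30,0,0],0],[[-65,0,0],0],[[-90,10,0],0],[[-95,45,0],0],[[-85,80,10],0],[[-70,98,30],0],[[-60,102,45],0],[[-59,102,49],0],[[-59,102,49],0],[[-59,102,49],0]])

```text
time: 10.75
tool_pos: [549.3, -42.7, 125.3]
eef_rot: [0.999, -0.043, 0.002, -0.0]
wrist_force: [0.5, 0.4, -1.1]
grip_width: 21.7
```

Run:
```python
from h import *
s=manip.observe();p=wv(look('wrist','w6.png'),s);pp(p,['hook_tip','tray_hole'])
for n in('scene','top'): print(n);pp(look(n,n+'6.png'),['hook_tip','tray_hole','clamp_grip'])
go(549.4,-43.4,75,-5)
a=cv2.imread('pics/w6.png');b=cv2.resize(cv2.imread('pics/scene6.png')[200:300,90:250],None,fx=3.2,fy=3.2,interpolation=cv2.INTER_CUBIC)[:,:512]
cv2.imwrite('pics/c6.png',np.vstack([a[:200],b]))
```

```text
tray_hole [663.5 -50.3  43.6] 0.59
scene
hook_tip [511.8 673.    8.2] 0.64
hook_tip [341.9 468.1  12.1] 0.53
hook_tip [261.2 189.8  10. ] 0.5
tray_hole [665.2 -51.8  40.6] 0.47
clamp_grip [779.2  40.  145.3] 0.78
top
hook_tip [511.8 669.6  12.1] 0.84
hook_tip [341.  470.2   5.9] 0.82
hook_tip [265.1 187.1  11.6] 0.74
tray_hole [667.1 -50.6  44.5] 0.71
tray_hole [ 646.8 -280.8    1.9] 0.52
clamp_grip [775.   37.2 142.2] 0.7
at [549.6 -43.2 125. ] head -4.96 axis [ 0.004  0.    -1.   ] F [-0.2 -1.  -0.7] w 21.6 t 11.3 q6 1.56
shift [-0.4  0.2 50. ] yaw 0.0
```

View pics/c6.png

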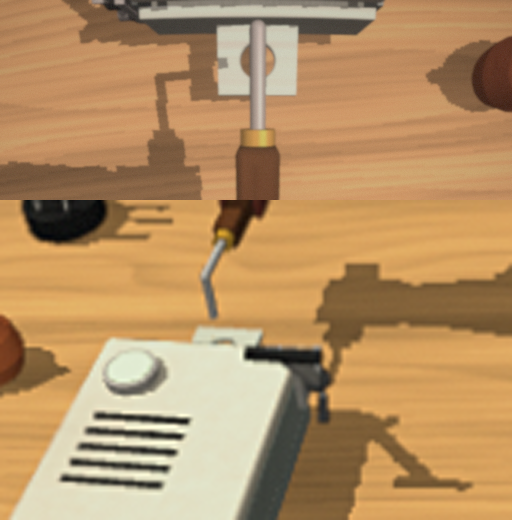

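Laterally the rod (column 258) is centred on the hole (column 257). I check the fore-aft position by rays.

Run:
```python
from h import *
s=manip.observe();q=look('wrist');p=wv(q,s)
print(s['tool_pos'])
for a in [(257,41,45),(257,61,45),(257,81,45),(217,95,45),(298,95,45),(257,20,123),(258,145,123)]: print(a,np.round(ray(p,*a),1))
import json
im=q['frame'];print('col218', im[30:100:2,236,2],'hole col 250',im[30:100:2,246,2])
```

```text
[549.61181919 -43.21330164 124.980054  ]
(257, 41, 45) [677.  -53.1  45. ]
(257, 61, 45) [662.9 -51.9  45. ]
(257, 81, 45) [648.6 -50.6  45. ]
(217, 95, 45) [641.1 -19.   45. ]
(298, 95, 45) [635.7 -81.2  45. ]
(257, 20, 123) [666.9 -52.4 123. ]
(258, 145, 123) [606.7 -47.7 123. ]
col218 [204 203 204 204 204 204 204 201 203 206 205 207 207 205 207 206 205 207
 207 208 204 206 208 207 208 207 209 211 209 210 207 208 190 135 145] hole col 250 [203 206 203 203 206 204 201 184 142 122 127 128 135 137 138 144 137 134
 129 129 133 136 149 184 203 206 209 207 210 207 208 208 189 140 142]
```

The hook axis is at about (663.5, -53) and the hole at (663.2, -52), so they are aligned. I lower it.

Request:
arm_command(targets=[[[-0.5,-1,12],0],[[-0.5,-1,24],0],[[-0.5,-1,34],0],[[-0.5,-1,43],0],[[-0.5,-1,50],0],[[-0.5,-1,54],0],[[-0.5,-1,54],0]])

```text
time: 12.05
tool_pos: [549.0, -42.1, 70.2]
eef_rot: [0.999, -0.043, 0.001, -0.0]
wrist_force: [-0.2, -0.0, -0.9]
grip_width: 21.8
```

Run:
```python
from h import *
go(549.4,-43.4,71,-5)
s=manip.observe();p=wv(look('wrist','w7.png'),s)
p=look('scene','s7.png')
a=cv2.imread('pics/w7.png');b=cv2.resize(cv2.imread('pics/s7.png')[210:300,90:250],None,fx=3.2,fy=3.2,interpolation=cv2.INTER_CUBIC)[:,:512]
cv2.imwrite('pics/c7.png',np.vstack([a[:220],b]))
```

```text
at [549.  -42.1  70.2] head -4.95 axis [ 0.002  0.001 -1.   ] F [-0.2 -0.  -0.9] w 21.8 t 12.05 q6 1.56
shift [ 0.5  1.2 -0.8] yaw 0.0
```

View pics/c7.png

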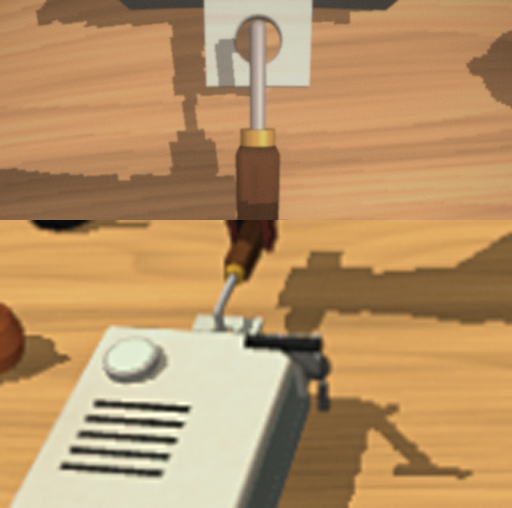

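The hook end is inside the hole (wrist view (258,38)) with no contact force. I pull gently.

Request:
arm_command(targets=[[[-2,0,0],0],[[-5,0,0],0],[[-9,0,0],0],[[-14,0,0],0],[[-19,0,0],0],[[-25,0,0],0],[[-31,0,0],0],[[-37,0,0],0],[[-43,0,0],0],[[-49,0,0],0]])

```text
time: 13.15
tool_pos: [500.4, -37.9, 71.0]
eef_rot: [0.999, -0.043, 0.002, -0.0]
wrist_force: [2.6, 0.9, 0.2]
grip_width: 21.7
```

Request:
arm_command(targets=[[[-6,0,0],0],[[-12,0,0],0],[[-18,0,0],0],[[-24,0,0],0],[[-30,0,0],0],[[-35,0,0],0],[[-40,0,0],0],[[-44,0,0],0],[[-47,0,0],0],[[-50,0,0],0]])

```text
time: 14.15
tool_pos: [450.3, -33.6, 70.8]
eef_rot: [0.999, -0.043, 0.002, -0.0]
wrist_force: [1.7, 0.1, -1.0]
grip_width: 21.9
```

Run:
```python
from h import *
go(549-105.6,-42.1+9.2,71,-5)
for n in('scene','top'): pp(look(n,n+'8.png'),['tray_hole','tin'])
```

```text
at [450.3 -33.6  70.8] head -4.96 axis [ 0.004  0.    -1.   ] F [ 1.7  0.1 -1. ] w 21.9 t 14.15 q6 1.55
shift [-7.  -0.1 -0.3] yaw 0.0
tray_hole [575.4 -47.6  41.7] 0.81
tray_hole [645.2 274.4  -1.4] 0.66
tin [646.5 -75.9  27.1] 0.44
tray_hole [573.2 -48.9  42.1] 0.89
tin [644.5 -68.9  29.2] 0.46
```

Request:
arm_command(targets=[[[-2,0,0],0],[[-4,0,0],0],[[-5,0,0],0],[[-6,0,0],0]])

```text
time: 14.85
tool_pos: [446.1, -33.2, 70.9]
eef_rot: [0.999, -0.043, 0.004, -0.0]
wrist_force: [8.3, 0.1, -5.6]
grip_width: 22.1
```

Request:
arm_command(targets=[[[-1,0,0],0],[[-2,0,0],0],[[-2,0,0],0]])

```text
time: 15.15
tool_pos: [446.0, -33.3, 71.3]
eef_rot: [0.999, -0.043, 0.006, -0.0]
wrist_force: [7.1, -0.6, -4.6]
grip_width: 21.7
```

The tray is at its stop: the force rises to about 8 N and the TCP no longer follows. I re-centre the hook in the hole, then lift.

Request:
arm_command(targets=[[[4,0,0],0],[[8,0,0],0],[[9,0,0],0],[[9,0,0],0]])

```text
time: 15.55
tool_pos: [454.6, -34.0, 71.3]
eef_rot: [0.999, -0.043, 0.005, -0.0]
wrist_force: [-0.1, -0.0, -0.9]
grip_width: 21.8
```

Run:
```python
from h import *
go(446+9,-34,130,-5)
s=manip.observe();p=wv(look('wrist','w9.png'),s)
p=look('scene','s9.png')
a=cv2.imread('pics/w9.png');b=cv2.resize(cv2.imread('pics/s9.png')[200:290,90:250],None,fx=3.2,fy=3.2,interpolation=cv2.INTER_CUBIC)[:,:512]
cv2.imwrite('pics/c9.png',np.vstack([a[:220],b]))
```

```text
at [454.6 -34.   71.3] head -4.96 axis [ 0.01 -0.   -1.  ] F [-0.1 -0.  -0.9] w 21.8 t 15.55 q6 1.55
shift [  1.   -0.1 -58.7] yaw 0.0
```

View pics/c9.png

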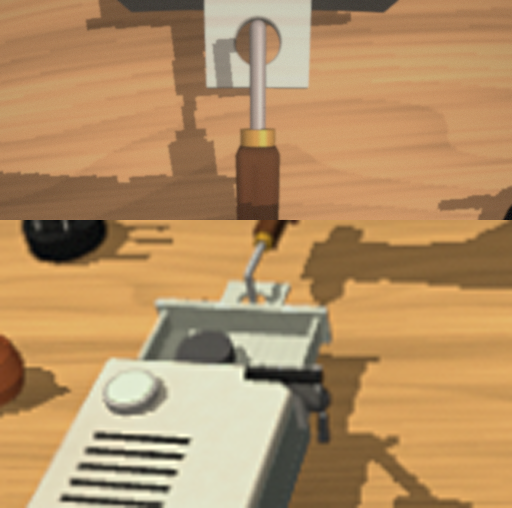

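The tray is out with the tin standing flat in it (crop (205,350)), and the hook is centred in the hole. I lift it clear.

Request:
arm_command(targets=[[[0,0,-10],0],[[0,0,-22],0],[[0,0,-35],0],[[0,0,-50],0],[[0,0,-70],0],[[0,0,-85],0],[[0,0,-85],0],[[0,0,-85],0]])

```text
time: 16.45
tool_pos: [453.7, -34.0, 156.9]
eef_rot: [0.999, -0.043, 0.006, -0.0]
wrist_force: [-0.4, -0.3, -1.0]
grip_width: 22.1
```

Run:
```python
from h import *
go(463.5,273.7,150,-0.16)
```

```text
at [453.7 -34.  156.9] head -4.96 axis [ 0.012 -0.    -1.   ] F [-0.4 -0.3 -1. ] w 22.1 t 16.45 q6 1.55
shift [ -16.9 -307.4    6.9] yaw -4.8
```

Request:
arm_command(targets=[[[-3,-35,2],-0.6],[[-5,-75,4],-1.2],[[-8,-120,7],-2],[[-10,-165,7],-2.8],[[-12,-210,7],-3.5],[[-15,-250,7],-4.2],[[-16,-285,7],-4.8],[[-17,-303,7],-4.8],[[-17,-307,7],-4.8],[[-17,-307,7],-4.8]])

```text
time: 17.45
tool_pos: [462.9, 272.8, 149.2]
eef_rot: [1.0, -0.001, 0.005, 0.001]
wrist_force: [-0.4, 0.0, -1.2]
grip_width: 21.8
```

Run:
```python
from h import *
go(463.6,273.7,75,-0.16)
s=manip.observe();p=wv(look('wrist','w10.png'),s)
```

```text
at [462.9 272.8 149.2] head -0.13 axis [ 0.01  -0.001 -1.   ] F [-0.4  0.  -1.2] w 21.8 t 17.45 q6 2.09
shift [-0.  -1.  74.2] yaw 0.0
```

View pics/w10.png

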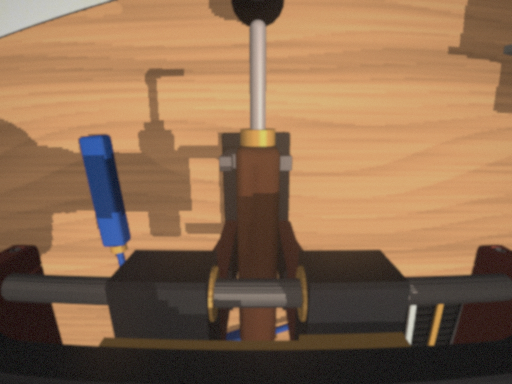

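The handle lines up with the prongs (227 and 286, tool at 258), so I only correct by 1 mm in y while lowering.

Request:
arm_command(targets=[[[0,-1,20],0],[[0,-1,40],0],[[0,-1,55],0],[[0,-1,63],0],[[0,-1,68],0],[[0,-1,70],0],[[0,-1,70],0]])

```text
time: 18.2
tool_pos: [463.8, 272.8, 79.6]
eef_rot: [1.0, -0.002, 0.005, 0.001]
wrist_force: [0.4, -0.3, -0.4]
grip_width: 21.6
```

Request:
arm_command(targets=[[[0,0,1],0],[[0,0,2],0],[[0,0,3],0],[[0,0,3],0]])

```text
time: 18.6
tool_pos: [463.9, 272.9, 76.7]
eef_rot: [1.0, -0.002, 0.005, 0.001]
wrist_force: [-0.3, 0.4, -0.7]
grip_width: 21.8
```

Request:
arm_command(targets=[[[0,0,1],0],[[0,0,2],0],[[0,0,2],0]])

```text
time: 18.9
tool_pos: [464.2, 273.1, 74.9]
eef_rot: [1.0, -0.002, 0.006, 0.0]
wrist_force: [0.3, -0.3, 3.4]
grip_width: 21.9
```

Request:
arm_command(targets=[[[0,0,1],0],[[0,0,2],0],[[0,0,2],0]])

```text
time: 19.2
tool_pos: [464.6, 273.1, 73.8]
eef_rot: [1.0, -0.002, 0.006, 0.0]
wrist_force: [-1.1, -2.7, 12.7]
grip_width: 21.6
```

It touched down at about TCP z = 75 as expected. I release and retreat upward.

Request:
arm_command(targets=[[[0,0,-1],0],[[0,0,-1],0],[[0,0,-1],0],[[0,0,-1],0],[[0,0,-1],0],[[0,0,-1],0],[[0,0,-1],0],[[0,0,-1],0]], gripper=-1)

```text
time: 20.0
tool_pos: [464.6, 273.1, 74.8]
eef_rot: [1.0, -0.002, 0.006, 0.0]
wrist_force: [-0.3, -0.4, 0.2]
grip_width: 82.7
```

Request:
arm_command(targets=[[[0,0,-15],0],[[0,0,-40],0],[[0,0,-80],0],[[0,0,-120],0],[[0,0,-160],0],[[0,0,-175],0],[[0,0,-175],0]])

```text
time: 20.7
tool_pos: [463.9, 274.0, 253.6]
eef_rot: [1.0, -0.002, 0.009, -0.001]
wrist_force: [-0.9, -0.5, -0.3]
grip_width: 87.7
```

Run:
```python
from h import *
go(463.6,273.7,75,-0.16)
s=manip.observe();p=wv(look('wrist','w11.png'),s);pp(p,['hook_tool'])
for n in('scene','top'): print(n);pp(look(n,n+'11.png'),['tray_hole','clamp_grip','tin','hook_tool','hook_tip','loupe','blower','driver_stand'])
b=cv2.resize(cv2.imread('pics/scene11.png')[160:300,70:300],None,fx=2.22,fy=2.22,interpolation=cv2.INTER_CUBIC)[:,:510]
a=cv2.imread('pics/w11.png')[20:260,:b.shape[1]]
cv2.imwrite('pics/c11.png',np.vstack([a,b]))
```

```text
at [463.9 274.  253.6] head -0.18 axis [ 0.018  0.002 -1.   ] F [-0.9 -0.5 -0.3] w 87.7 t 20.7 q6 2.09
shift [ -3.4   0.8 178.6] yaw -0.0
hook_tool [460.6 272.7  75.2] 0.75
hook_tool [264.5 315.7  12. ] 0.71
hook_tool [464.1 438.4  10.2] 0.61
scene
tray_hole [568.7 -45.9  41.9] 0.56
clamp_grip [695.  -58.1   1.3] 0.74
clamp_grip [777.2  38.7 142.8] 0.73
clamp_grip [464.7 270.1  71.4] 0.16
tin [638.5 -71.8  27. ] 0.67
hook_tool [409.8 736.   12.5] 0.85
hook_tool [252.9 313.7  10.5] 0.84
hook_tool [463.1 435.9   9.7] 0.67
hook_tool [461.9 271.7  73.1] 0.54
hook_tip [337.9 469.2   6.2] 0.69
hook_tip [774.8  41.7 144.6] 0.62
hook_tip [511.8 674.6   6.7] 0.58
hook_tip [576.4 270.8  28. ] 0.51
loupe [646.6 271.9  -4.1] 0.58
loupe [454.4 272.8  -0. ] 0.58
blower [ 6.432e+02 -2.843e+02  3.000e-01] 0.67
blower [578.3 270.6  24.1] 0.16
driver_stand [ 4.160e+02 -2.923e+02  3.000e-01] 0.57
top
tray_hole [569.4 -44.4  42.1] 0.79
clamp_grip [770.6  38.9 141.9] 0.65
tin [641.8 -70.9  31.2] 0.77
hook_tool [460.6 273.   72.1] 0.66
hook_tool [261.8 315.7  16.1] 0.49
hook_tip [511.2 668.9  11.6] 0.92
hook_tip [344.9 468.6   7.6] 0.63
hook_tip [ 650.3 -280.6    3.2] 0.32
loupe [650.7 270.1   1.2] 0.61
blower [ 649.4 -280.7    2.5] 0.65
driver_stand [ 414.2 -287.4   -3. ] 0.9
```

View pics/c11.png

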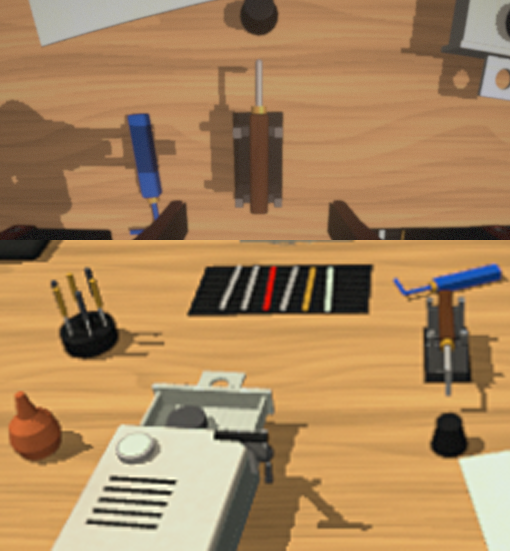

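The tool lies level between its prongs and the tray hole has moved from x = 664 to 569 (95 mm). The clamp is open, the tin is upright and the bystanders are unmoved. I hand the job in.

```bash
python3 -c "
from h import *
print(manip.finish_job())"
```

```text
the job is handed in; nothing more can be done
None
```

The job is done and handed in at about 21 s of the 58 s allowed. I took the dark-wood hook tool from its stand and pushed the clamp over its dead point until it snapped open. I then drew the tray out to its stop, where the pull rose to about 8 N and the arm stopped, and laid the tool back in its stand.

**Last checks:**
- **Clamp:** its grip reads about (774, 39, 142), which matches the open position.
- **Tray:** the finger hole moved from about x = 664 to 569, which is the full 95 mm.
- **Tin:** it stands upright in the tray.
- **Tool:** it reads about (461, 272, 73) in the stand, against about (462, 270, 72) at the start. It lies level between its prongs.
- **Other things on the bench:** the driver stand, blower and loupe are within measuring error of where they were.

**What was not clean:**
- The tool slipped about 6 mm down in the jaws during the first lift, because the fingers were still closing. I allowed for this in the later moves, and it touched down in the stand at the expected height.
- The gripper gained a small tilt of about 1° by the end.
- The networks gave a few false detections, such as the blue look-alikes, and I discarded them against the pictures.
- I viewed 11 pictures, one over the budget of 10.

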